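# Stand the flat carton up in the row

## Task

First lift the can out of the gap on the green riser shelf and stand it upright on the bench. Then tip the carton that lies flat on the riser up onto its long thin edge, like the two cartons standing at the bookend, and slide it flush against them, square and with its ends in line with theirs. Leave those two standing in place and disturb nothing else.

Things in the scene. Friction and masses are not known exactly. Their poses are not given: they have to be found in the camera images.
- riser: fixed low green steel shelf on the bench, 230 (x) x 220 (y) x 50 mm high. Origin: centre of its underside, on the bench; z up. Its x axis points from its open end (x = -115 mm) to the steel bookend, an upright plate 160 mm wide (y) and 125 mm high above the riser's top, whose face towards -x is at x = +100 mm
- flat_carton: plain cardboard carton, rigid, about 0.3 kg, lying flat on the riser at its open end, 120 (own x) x 165 (own y) x 36 mm (own z, thickness). Origin: centre of its underside as it lies at the start. At the start its x axis is roughly along the riser's x and its -x long edge overhangs the riser's open end by 25 to 47 mm, with 50 mm of air below
- flat_carton_mid (a point): the middle of that carton (18 mm above its origin along its own z), same axes
- row_near: plain cardboard carton standing upright, loose, on the riser: 28 mm thick (x) x 165 (y) x 120 mm high (z); the nearer of the row of two, its free face looks to the riser's -x. Origin: centre of its underside. Same axes as the riser
- row_far: plain cardboard carton standing upright, loose, between row_near and the bookend: 34 (x) x 165 (y) x 130 mm high. Origin: centre of its underside
- can: closed metal can with a paper band, a cylinder 44 mm in diameter and 100 mm high, about 0.18 kg, standing loose on the riser in the gap between the flat carton and the row. Origin: centre of its underside, z along its axis
- parts_bin: bystander on the bench: open grey bin 120 (x) x 90 (y) x 45 mm high. Origin: centre of its underside
- tape_roll: bystander on the bench: brown tape roll lying flat, 100 mm across, 45 mm high. Origin: centre of its underside
- bottle: bystander on the bench: white bottle 60 mm across, 120 mm high. Origin: centre of its underside
- screwdriver: bystander lying on the bench: screwdriver along its x axis, about 200 mm long, under 35 mm high. Origin: about the middle of its underside
- pump: bystander on the bench behind the bookend: small pump with motor, about 95 (x) x 72 (y) x 90 mm high. Origin: centre of its underside
Things that resemble listed ones, but are neither listed nor needed, are in the scene too. Leave any blue look-alike of the row_near alone.

How it is judged:
On the way, in this order (a step that is already met when the one before it is completed fails the run):
1. the can stands upright on the bench (height (world z) of can below 0.008 m and angle between can's own z axis and vertical below 0.1 rad and linear speed of can below 0.02 m/s), for 0.2 s.
2. the carton stands on its long thin edge on the riser, at rest (angle between the x axis of flat_carton and the z axis of riser, either way round below 0.06 rad and z of flat_carton_mid in the frame of riser between 0.105 and 0.115 m and linear speed of flat_carton below 0.02 m/s), for 0.2 s.
At the end, for the whole second after the job is handed in: The can stands upright on the bench. The carton stands at rest on a long thin edge on the riser (within 0.06 rad of upright), its broad face flush against the nearer standing carton (gap under 4 mm at its middle, square within 0.05 rad), its ends in line within 8 mm. Both row cartons stand upright (all of step 1 and all of step 2 and angle between the z axis of flat_carton and the x axis of row_near, either way round below 0.05 rad and x of flat_carton_mid in the frame of row_near between -0.036 and -0.029 m and y of flat_carton_mid in the frame of row_near between -0.008 and 0.008 m and angle between each of row_near, row_far's own z axis and vertical below 0.05 rad); the robot touches nothing.
It fails at once if a carton of the row is moved by more than 12 mm or tipped over (distance of any of row_near, row_far from where it was at the start of the episode above 0.012 m or angle between any of row_near, row_far's own z axis and vertical above 0.25 rad).
It fails at once if the can is knocked over (angle between can's own z axis and vertical above 0.6 rad).
It fails at once if a bystander is shoved by more than 25 mm (distance of any of parts_bin, tape_roll, bottle, screwdriver, pump from where it was at the start of the episode above 0.025 m).
It fails at once if the carton falls off the riser (height (world z) of flat_carton_mid below 0.045 m).
It also fails if it takes over 72 s, if anything falls off the work surface, if the arm or the gripper's body presses on something with over 40 N, if the wrist force passes 120 N, or if a joint passes its speed limit or range.

## Robot

A 7-joint arm with a two-finger parallel gripper is mounted at the origin on the work surface. World frame = base frame: x ahead of the robot, y to its left, z up, the work surface at z = 0. Lengths are in m, angles in rad, forces in N, time in s.
With the tool pointing down it reaches from about 0.4 to 0.85 m from the base axis. Payload 4.5 kg.
Tool frame: the origin (TCP) lies at the very end of the fingers, on their centre line; the grasp point (between the pads) lies 19 mm behind it; z points along the fingers, y is the line along which they close (so a half turn about z gives the same grasp; the last joint's range is limited). The gripper opens to 85 mm and grips with 20 to 120 N. Pads are 22 mm wide; open, the fingers measure 114 mm over their backs; the gripper's body (76 mm by 85 mm) begins 54 mm behind the grasp point. The pads swing forward as they close: fully open they stand 13 mm farther back than shut.
Start: joints at [0.034, 0.689, -0.195, 1.565, 0.157, 0.902, -0.215], TCP at [0.625, 0, 0.231] pointing down, gripper open.
Joint ranges: [-3.01, 3.01], [-0.46, 2.08], [-1.47, 1.51], [0.13, 2.56], [-1, 4.14], [0.04, 2.09], [-2.66, 2.66]. Speed limits (rad/s): [2.57, 2.57, 3.14, 3.14, 3.14, 3.14, 3.14].

## Interface

Orientations are given as a rotation vector (axis times angle).
In Python, from plant import ctrl gives the robot as it stands. Calls block until the motion is done:
- ctrl.reach(position, orientation): joint-space move of the TCP to a pose.
- ctrl.move_straight(position, rot=None, vel=0.15): straight line of the TCP; rot=None keeps the orientation; vel is the mean speed in m/s.
- ctrl.set_joints(angles): joint-space move.
- ctrl.set_gripper(opening, f_grip=None): finger opening in m; f_grip is the grip in N (None keeps the last); returns when the fingers have stopped.
- ctrl.wait(seconds).
- ctrl.solve_ik(position, orientation): joint angles nearest the present ones, or None.
- ctrl.get_state(): the state.
- ctrl.capture(name): name is "scene" or "side" or "wrist"; returns a dict with "frame" (384x512x3 uint8, red, green, blue), "fx", "fy", "cx", "cy" (pixels), "k1" (the pictures are not rectified: a ray, as slopes to the right and down, at radius r is drawn at 1 + k1 r^2 times it, then the intrinsics apply), "view" (4x4, takes a point from world to camera coordinates); the wrist camera has in their place "hand_eye" (4x4, takes a point from camera to tool coordinates, whose origin is the TCP and whose axes are the flange's). Camera axes: x right, y down, z forward; pixel columns grow to the right and rows downward; lengths in m; the calibration is good to about 2 mm. A picture is of the moment at which its call begins: read the wrist's pose just before it. There is no depth.
A pose or a line that the arm cannot do raises ctrl.MotionError and nothing moves.
- ctrl.sign_off(): hands the job in; it is judged then, once.
Trained networks look in a picture, given as the dict that the camera call returned (one of the last four; its "shot" number tells which), for a name from the list of things; names that differ only in an ending like _2 or _b are one class to them, and where a whole thing is asked for, a point or a joint stands for the part that bears it (a point fixed in the world has none). Each returns a list of dicts, best first, with "conf" (0 to 1); they miss things now and then, are a little off and sometimes report something else, mostly with a low value. They report only what shows in the picture. A call takes as long as a camera call. They do not tell look-alikes from the thing itself.
- ctrl.search_frame(picture, target): "xy" ([column, row] in pixels, amid what is visible of it).
The state is a dict: "clock": time; "joints": joint angles; "dq": joint speeds; "tau": joint torques, N m; "eef_pos": TCP position; "orientation": TCP orientation; "contact_force": force on the tool from outside, world axes, zero at the start; "moment": the same for the moment, N m; "opening": finger opening in m; "finger_force": force on a finger pad.
Only numpy, scipy, OpenCV 4.12 (cv2) and the standard library are available. Lean on these libraries where they do the work, as an engineer would, in place of code of your own. Each camera call takes 0.05 s, during which the arm holds its last target. There are 200 camera calls.

## Working session

There is one attempt and no reset: what is moved stays moved. The work goes in short steps, each a Python script; the robot and the scene stay as the last script left them, time stands still between calls to the robot, and variables do not carry over. Pictures are saved under pics/ and viewed, at most 10 in all, crops included, and the job is handed in when it is done.

```bash
ls; mkdir -p pics
python3 - <<'E'
from plant import ctrl
import cv2,numpy as np
ims=[]
for n in ("scene","side"):
    c=ctrl.capture(n); cv2.imwrite(f"pics/{n}0.png",c["frame"][:,:,::-1])
    print(n,c["fx"],c["fy"],c["cx"],c["cy"],c["k1"],np.round(c["view"],4).tolist(),c["shot"])
    for t in ("riser","flat_carton","row_near","row_far","can"):
        print(t,[(np.round(d["xy"]).tolist(),round(d["conf"],2)) for d in ctrl.search_frame(c,t)[:3]])
s=ctrl.get_state();print(s)
w=ctrl.capture("wrist");print(w["hand_eye"],w["fx"]);cv2.imwrite("pics/wrist0.png",w["frame"][:,:,::-1])
E
```

```text
pics
scene 355.22961203699424 355.22961203699424 261.27116630370296 191.11096351540846 -0.07164320922691722 [[0.64, 0.7682, 0.0154, -0.409], [0.5874, -0.4763, -0.6543, -0.2608], [-0.4953, 0.4278, -0.7561, 1.1417], [0.0, 0.0, 0.0, 1.0]] 1
riser [([257.0, 266.0], 0.93), ([214.0, 226.0], 0.47)]
flat_carton [([212.0, 224.0], 0.95)]
row_near [([280.0, 215.0], 0.78), ([398.0, 181.0], 0.66)]
row_far [([299.0, 211.0], 0.8), ([294.0, 120.0], 0.48), ([212.0, 225.0], 0.22)]
can [([257.0, 204.0], 0.9), ([296.0, 214.0], 0.4)]
side 412.67525527583916 412.67525527583916 251.34463673809606 188.11690778116204 -0.15004594074900973 [[-0.9855, -0.1691, 0.0139, 0.5679], [-0.1278, 0.6861, -0.7162, 0.0903], [0.1116, -0.7076, -0.6978, 1.1456], [0.0, 0.0, 0.0, 1.0]] 2
riser [([224.0, 192.0], 0.66), ([262.0, 161.0], 0.24)]
flat_carton [([261.0, 161.0], 0.72), ([297.0, 217.0], 0.32)]
row_near [([154.0, 269.0], 0.92), ([263.0, 239.0], 0.68), ([238.0, 162.0], 0.63)]
row_far [([222.0, 163.0], 0.84)]
can [([243.0, 156.0], 0.49)]
{'clock': 0.6, 'joints': array([ 0.03378714,  0.6890935 , -0.19456912,  1.56531605,  0
[... 203 characters left out ...]
01, -1.26566738e+00, -1.58814687e+01,
        1.02275799e-02,  1.82254957e-03,  2.64215777e-05]), 'eef_pos': array([6.25013749e-01, 2.52774294e-05, 2.31315688e-01]), 'orientation': array([2.22142551e+00, 2.22141545e+00, 8.62127699e-05]), 'contact_force': array([-0.27514062,  0.52559512,  0.28280783]), 'moment': array([-0.02820354,  0.03746701,  0.03963864]), 'finger_force': 0.0, 'opening': 0.08495997060040708}
[[ 8.57795778e-04 -9.65858177e-01 -2.59069964e-01  6.43785466e-02]
 [ 9.99999284e-01  1.04452011e-03 -5.83097808e-04 -2.08656392e-04]
 [ 8.33793574e-04 -2.59069279e-01  9.65858382e-01 -1.41103764e-01]
 [ 0.00000000e+00  0.00000000e+00  0.00000000e+00  1.00000000e+00]] 337.6672211462567
```

```bash
python3 -c "
import cv2,numpy as np
a=cv2.imread('pics/scene0.png');b=cv2.imread('pics/side0.png')
cv2.imwrite('pics/a.png',cv2.resize(a,(800,600),interpolation=cv2.INTER_CUBIC))
cv2.imwrite('pics/b.png',cv2.resize(b,(800,600),interpolation=cv2.INTER_CUBIC))"
```

```text
(no output)
```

View pics/a.png

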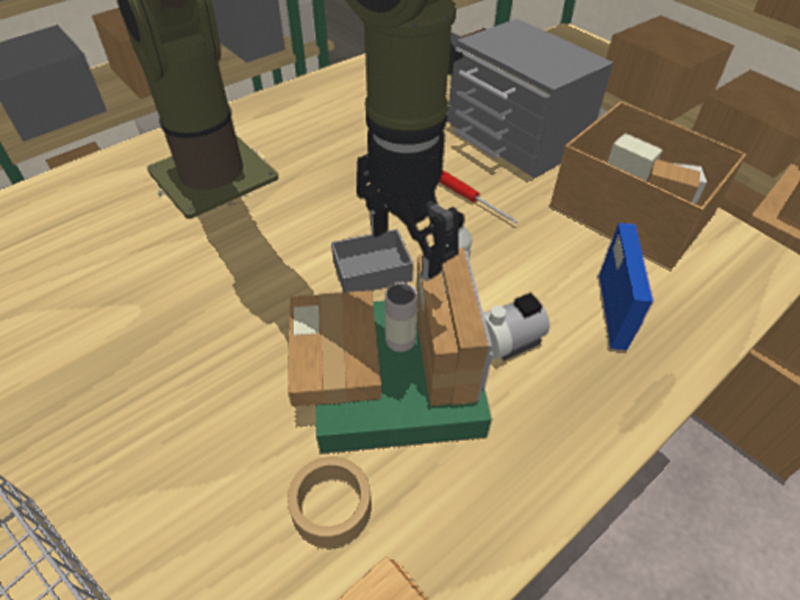

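View pics/b.png

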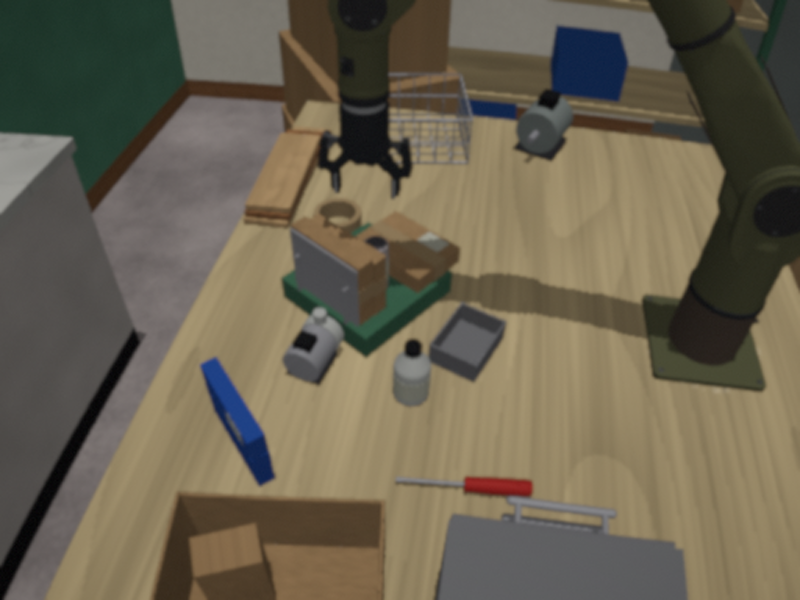

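The scene view shows the flat carton at (335,345), the can at (400,315), the row at (450,330) and the riser's front corners at (317,435) and (490,418). In the side view the riser's corners are at (283,283), (366,335) and (450,280).

```bash
cat > h.py <<'E'
import numpy as np,cv2
from scipy.spatial.transform import Rotation as R
K={'scene':(355.2296,261.271,191.111,-0.071643,[[0.64,0.7682,0.0154,-0.409],[0.5874,-0.4763,-0.6543,-0.2608],[-0.4953,0.4278,-0.7561,1.1417]]),
'side':(412.67526,251.3446,188.1169,-0.150046,[[-0.9855,-0.1691,0.0139,0.5679],[-0.1278,0.6861,-0.7162,0.0903],[0.1116,-0.7076,-0.6978,1.1456]])}
def cam(c,st=None):
    """dict -> (f,cx,cy,k1,V 3x4 world->cam)"""
    if 'view' in c: V=np.array(c['view'])[:3]
    else:
        T=np.eye(4);T[:3,:3]=R.from_rotvec(st['orientation']).as_matrix();T[:3,3]=st['eef_pos']
        V=np.linalg.inv(T@np.array(c['hand_eye']))[:3]
    return (c['fx'],c['cx'],c['cy'],c['k1'],V.tolist())
def ray(k,uv):
    f,cx,cy,k1,V=k;V=np.array(V)
    d=np.array([(uv[0]-cx)/f,(uv[1]-cy)/f]);p=d.copy()
    for _ in range(20):p=d/(1+k1*(p@p))
    r=V[:,:3].T@np.array([p[0],p[1],1]);o=-V[:,:3].T@V[:,3]
    return o,r/np.linalg.norm(r)
def at_z(k,uv,z):
    o,r=ray(k,uv);return o+r*(z-o[2])/r[2]
def proj(k,P):
    f,cx,cy,k1,V=k;V=np.array(V);q=V[:,:3]@np.asarray(P,float)+V[:,3];s=q[:2]/q[2]
    s=s*(1+k1*(s@s));return np.array([f*s[0]+cx,f*s[1]+cy])
def tri(a):
    A=np.zeros((3,3));b=np.zeros(3)
    for k,uv in a:
        o,r=ray(k,uv);M=np.eye(3)-np.outer(r,r);A+=M;b+=M@o
    return np.linalg.solve(A,b)
E
python3 - <<'E'
from h import *
S,D=K['scene'],K['side'];q=1.5625
P=lambda k,l,z:[print(k==S,u,np.round(at_z(k,np.array(u)/q,z),3)) for u in l]
P(S,[(317,435),(490,418)],.05);P(S,[(320,452),(490,437)],0)
P(D,[(283,283),(366,335),(450,280)],.05);P(D,[(367,351)],0)
P(S,[(295,297),(380,388),(290,392)],.086);P(S,[(401,293)],.15);P(D,[(376,242)],.15)
P(S,[(431,357),(457,352)],.17);P(S,[(490,348),(462,357)],.18);P(D,[(292,225),(358,275),(385,262)],.18)
E
python3 -c "
import cv2
cv2.imwrite('pics/c.png',cv2.resize(cv2.imread('pics/wrist0.png'),(800,600),interpolation=cv2.INTER_CUBIC))"
```

```text
True (317, 435) [ 0.659 -0.169  0.05 ]
True (490, 418) [0.782 0.019 0.05 ]
True (320, 452) [ 0.658 -0.171  0.   ]
True (490, 437) [0.788 0.023 0.   ]
False (283, 283) [0.774 0.036 0.05 ]
False (366, 335) [0.6   0.133 0.05 ]
False (450, 280) [ 0.475 -0.028  0.05 ]
False (367, 351) [ 0.6    0.125 -0.   ]
True (295, 297) [ 0.472 -0.078  0.086]
True (380, 388) [ 0.673 -0.077  0.086]
True (290, 392) [ 0.605 -0.17   0.086]
True (401, 293) [0.607 0.011 0.15 ]
False (376, 242) [0.606 0.008 0.15 ]
True (431, 357) [ 0.719 -0.036  0.17 ]
True (457, 352) [ 0.733 -0.008  0.17 ]
True (490, 348) [0.758 0.02  0.18 ]
True (462, 357) [ 0.746 -0.014  0.18 ]
False (292, 225) [0.747 0.025 0.18 ]
False (358, 275) [0.611 0.127 0.18 ]
False (385, 262) [0.576 0.09  0.18 ]
```

View pics/c.png

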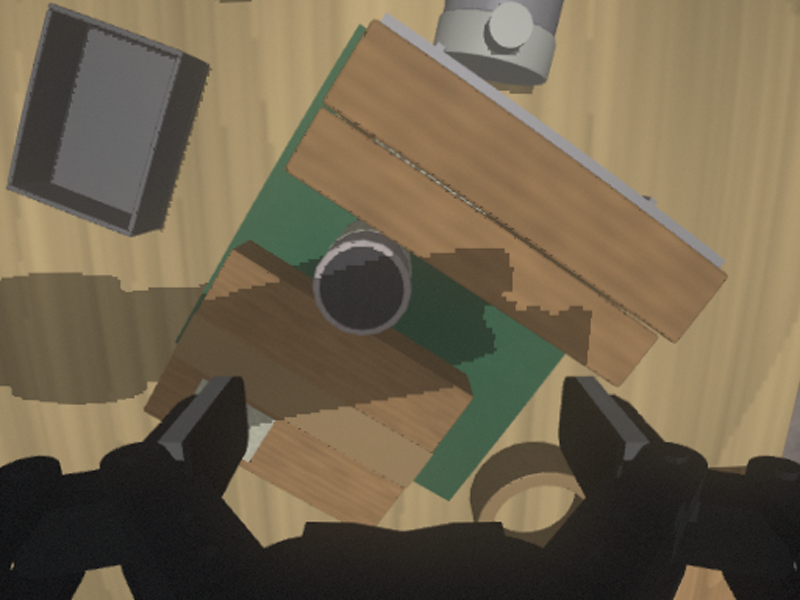

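The wrist view shows everything clearly: the can top at (362,285), the row tops up to (725,275), the flat carton's top corners near (472,393) and (235,255), and the riser's front corner at (450,499). I'll take a second wrist view from a different place, then fit poses.

Run:
```python
from plant import ctrl
from h import *
import pickle
s=ctrl.get_state();w=ctrl.capture("wrist")
ctrl.reach([0.56,-0.17,0.30],s["orientation"])
s2=ctrl.get_state();w2=ctrl.capture("wrist");print(s2["eef_pos"],s2["clock"])
pickle.dump({'w0':cam(w,s),'w1':cam(w2,s2)},open('cams.pkl','wb'))
cv2.imwrite('pics/d.png',cv2.resize(w2["frame"][:,:,::-1],(800,600),interpolation=cv2.INTER_CUBIC))
for n,wi in(('w1',w2),):
  for t in("can","row_near","row_far","flat_carton"):
    print(t,[(np.round(d["xy"]).tolist(),round(d["conf"],2)) for d in ctrl.search_frame(wi,t)[:2]])
```

```text
[ 0.56059029 -0.16768963  0.29963226] 1.5
can [([304.0, 4.0], 0.95)]
row_near [([404.0, 10.0], 0.94)]
row_far []
flat_carton [([262.0, 78.0], 0.82)]
```

View pics/d.png

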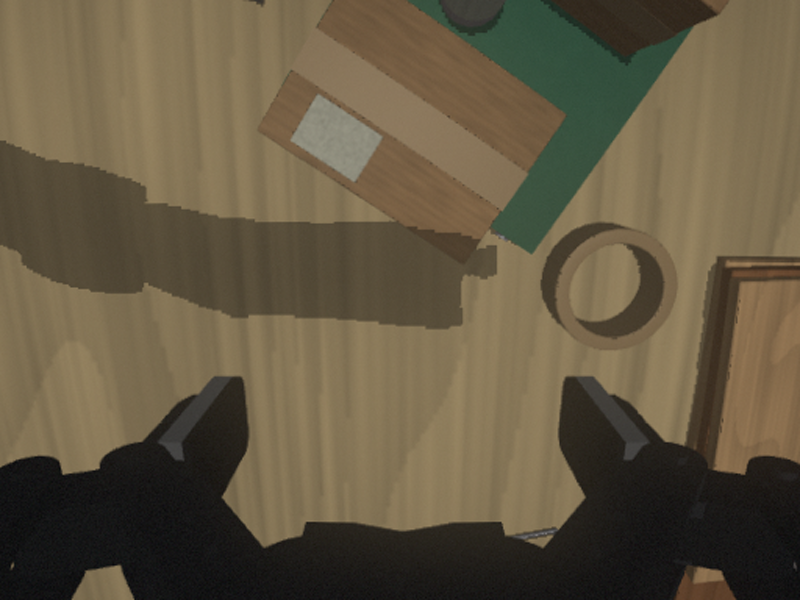

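The second view shows the carton's top corners at (258,130), (467,263) and (565,116), and the riser corner at (532,252). Next I'll triangulate these and fit.

Run:
```python
from h import *
import pickle
from scipy.optimize import least_squares
C=pickle.load(open('cams.pkl','rb'));a,b=C['w0'],C['w1'];S,D=K['scene'],K['side'];q=1.5625
for n,u,v in(("riser--",(450,499),(532,252)),("c+-",(472,393),(565,116)),("c--",(375,525),(467,263)),("c-+",(147,410),(258,130))):
    print(n,np.round(tri([(a,np.array(u)/q),(b,np.array(v)/q)]),4),np.round(at_z(b,np.array(v)/q,.05 if n[0]=='r' else .086),4),np.round(at_z(a,np.array(u)/q,.05 if n[0]=='r' else .086),4))
print("can",np.round(tri([(a,np.array((362,287))/q),(S,np.array((401,293))/q),(D,np.array((376,242))/q)]),4),at_z(a,np.array((362,287))/q,.15))
def fit(obs,x0,sz):
    f=lambda p:np.concatenate([(proj(k,[p[0]+np.cos(p[2])*X-np.sin(p[2])*Y,p[1]+np.sin(p[2])*X+np.cos(p[2])*Y,z])*q-uv) for k,X,Y,z,uv in obs])
    r=least_squares(f,x0,loss='soft_l1',f_scale=3);print(sz,np.round(r.x,4),np.round(f(r.x).reshape(-1,2),1).tolist());return r.x
# riser
fit([(a,-.115,-.11,.05,(450,499)),(b,-.115,-.11,.05,(532,252)),(S,-.115,-.11,.05,(317,435)),(S,.115,-.11,.05,(490,418)),(D,.115,-.11,.05,(283,283)),(D,.115,.11,.05,(366,335)),(S,-.115,-.11,0,(320,452)),(S,.115,-.11,0,(490,437))],[.63,-.02,.98],'riser')
h,y=.014,.0825
fit([(a,-h,-y,.17,(620,385)),(a,h,-y,.17,(657,338)),(a,h,y,.17,(325,105)),(a,-h,y,.17,(288,170))],[.66,.03,.98],'near')
h=.017
fit([(a,-h,-y,.18,(677,342)),(a,h,-y,.18,(725,275)),(a,h,y,.18,(372,18)),(a,-h,y,.18,(327,100))],[.67,.06,.98],'far')
fit([(a,.06,-y,.086,(472,393)),(a,-.06,-y,.086,(375,525)),(a,-.06,y,.086,(147,410)),(b,.06,-y,.086,(565,116)),(b,-.06,-y,.086,(467,263)),(b,-.06,y,.086,(258,130))],[.57,-.1,.98],'carton')
```

```text
riser-- [ 0.6582 -0.1711  0.0486] [ 0.6574 -0.1708  0.05  ] [ 0.6584 -0.1703  0.05  ]
c+- [ 0.6672 -0.0742  0.0778] [ 0.6651 -0.0749  0.086 ] [ 0.6657 -0.0702  0.086 ]
c-- [ 0.6058 -0.1752  0.0721] [ 0.6041 -0.1725  0.086 ] [ 0.6067 -0.1641  0.086 ]
c-+ [ 0.4653 -0.0847  0.0825] [ 0.4656 -0.0846  0.086 ] [ 0.4679 -0.0831  0.086 ]
can [0.6068 0.0102 0.1508] [0.60691769 0.01001177 0.15      ]
riser [ 0.6283 -0.0144  0.9961] [[-0.5, 0.5], [0.9, -0.0], [-1.2, 0.0], [2.1, -0.7], [-2.6, -5.5], [-0.3, 4.0], [-0.0, 0.2], [-2.7, -2.1]]
near [0.6566 0.0268 0.9867] [[1.8, 6.0], [7.2, 0.9], [-1.6, -1.2], [-3.6, -1.1]]
far [0.674  0.0531 0.9927] [[0.6, 3.2], [7.7, 0.4], [-0.0, -4.2], [-7.6, 1.0]]
carton [ 0.5666 -0.0775  1.0087] [[4.6, 0.7], [-3.2, 10.3], [-4.6, 1.6], [5.5, -6.6], [0.5, -0.3], [-1.2, -0.4]]
```

```bash
cat >> h.py <<'E'
YAW=.996
def down(yaw):  # tool x along yaw, pointing down
    c,s=np.cos(yaw),np.sin(yaw)
    return R.from_matrix(np.array([[c,s,0],[s,-c,0],[0,0,-1]])).as_rotvec()
E
python3 - <<'E'
from plant import ctrl
from h import *
import pickle
b=pickle.load(open('cams.pkl','rb'))['w1'];q=1.5625
print("tape",at_z(b,np.array((610,285))/q,.045),"wood",at_z(b,np.array((690,470))/q,0),"wire",at_z(b,np.array((530,535))/q,.1),at_z(b,np.array((530,535))/q,.0))
o=down(YAW);cx,cy=.607,.0102
p=lambda t:print(t,np.round(ctrl.get_state()["eef_pos"],4),np.round(ctrl.get_state()["contact_force"],1),round(ctrl.get_state()["opening"],4),ctrl.get_state()["finger_force"],ctrl.get_state()["clock"])
ctrl.reach([cx,cy,.23],o);ctrl.wait(.3);p("above")
ctrl.move_straight([cx,cy,.110],vel=.1);p("low")
ctrl.set_gripper(0.03,f_grip=30);p("grip")
ctrl.move_straight([cx,cy,.24],vel=.12);p("up")
print([ (d["xy"],d["conf"]) for d in ctrl.search_frame(ctrl.capture("scene"),"can")])
E
```

```text
tape [ 0.72215721 -0.19717722  0.045     ] wood [ 0.84415614 -0.39465966  0.        ] wire [ 0.66000777 -0.38445343  0.1       ] [ 0.68929286 -0.46683589  0.        ]
above [0.6072 0.0087 0.2305] [-0.   0.  -0.1] 0.0856 0.0 2.8667
low [0.6076 0.0102 0.1107] [-0.4  0.8  0.6] 0.0856 0.0 4.2167
grip [0.6071 0.0102 0.1105] [-1.  -0.2  4.1] 0.0436 30.602412992884638 4.6833
up [0.6064 0.0102 0.2391] [ 0.9  0.3 -2.9] 0.0434 30.78711667414609 5.9167
[([255.8, 171.7], 0.81), ([211.0, 224.2], 0.61)]
```

Run:
```python
from plant import ctrl
from h import *
p=lambda t:print(t,np.round(ctrl.get_state()["eef_pos"],4),np.round(ctrl.get_state()["contact_force"],1),round(ctrl.get_state()["opening"],4),ctrl.get_state()["clock"])
x,y=.59,-.28
ctrl.move_straight([x,y,.24],vel=.2);ctrl.wait(.2);p("over")
ctrl.move_straight([x,y,.085],vel=.12)
for z in (.072,.066,.063,.061,.059):
    ctrl.move_straight([x,y,z],vel=.05);ctrl.wait(.15);p(z)
    if ctrl.get_state()["contact_force"][2]>2: break
ctrl.set_gripper(.085);p("rel")
ctrl.move_straight([x,y,.18],vel=.15)
ctrl.reach([.55,-.05,.38],down(YAW));ctrl.wait(.3)
s=ctrl.get_state();w=ctrl.capture("wrist");p("view")
import pickle;pickle.dump({'w2':cam(w,s)},open('cams2.pkl','wb'))
cv2.imwrite('pics/e.png',cv2.resize(w["frame"][:,:,::-1],(800,600),interpolation=cv2.INTER_CUBIC))
# IK feasibility of tipping grasp
rx=lambda yw:np.array([np.cos(yw),np.sin(yw),0])
yw=1.008;ry=np.array([-np.sin(yw),np.cos(yw),0]);Z=np.array([0,0,1.])
for t in (0,.1,.2,.3):
    M=np.column_stack([ry,np.cos(t)*Z+np.sin(t)*rx(yw),np.cos(t)*rx(yw)-np.sin(t)*Z])
    for sgn in(1,-1):
        M2=M@np.diag([sgn,sgn,1])
        for dx in(-.034,-.15):
            pos=np.array([.5666,-.0775,.070])+rx(yw)*(-.06+.028+ (dx+.034))
            j=ctrl.solve_ik(pos,R.from_matrix(M2).as_rotvec());print(t,sgn,dx,None if j is None else np.round(j,2))
```

```text
over [ 0.5903 -0.279   0.2401] [ 0.6 -0.1 -1.9] 0.0433 7.8167
0.072 [ 0.5902 -0.2801  0.0721] [ 0.2  0.1 -2.1] 0.0431 9.8167
0.066 [ 0.59  -0.28   0.066] [ 0.8  0.3 -2. ] 0.0434 10.2333
0.063 [ 0.59  -0.28   0.063] [ 0.3 -0.2 -2.7] 0.0432 10.6333
0.061 [ 0.59  -0.28   0.061] [ 0.3 -0.5 -2.6] 0.0432 11.0333
0.059 [ 0.5903 -0.2801  0.0604] [-1.9  0.8  6.5] 0.0432 11.4333
rel [ 0.59   -0.28    0.0588] [ 1.2  0.1 -0.8] 0.0848 11.925
view [ 0.55   -0.0505  0.3795] [-0.3 -0.6  0.2] 0.0851 14.4083
0 1 -0.034 [ 1.39  1.88 -1.27  1.73  0.02  0.62  1.98]
0 1 -0.15 [ 1.55  1.85 -1.27  1.62  0.07  0.89  1.93]
0 -1 -0.034 [ 1.22  1.63 -0.83  1.74 -0.8   0.79 -0.41]
0 -1 -0.15 [ 1.16  1.48 -0.41  1.64 -0.96  1.25 -0.25]
0.1 1 -0.034 [ 1.38  1.8  -1.24  1.78  0.06  0.55  1.92]
0.1 1 -0.15 [ 1.55  1.79 -1.27  1.66  0.14  0.83  1.85]
0.1 -1 -0.034 [ 1.21  1.56 -0.83  1.78 -0.81  0.71 -0.43]
0.1 -1 -0.15 [ 1.15  1.42 -0.39  1.68 -0.97  1.17 -0.26]
0.2 1 -0.034 [ 1.35  1.71 -1.2   1.82  0.04  0.47  1.89]
0.2 1 -0.15 [ 1.58  1.85 -1.44  1.71  0.48  0.84  1.52]
0.2 -1 -0.034 [ 1.19  1.5  -0.83  1.83 -0.82  0.62 -0.45]
0.2 -1 -0.15 [ 1.14  1.36 -0.38  1.73 -0.98  1.09 -0.27]
0.3 1 -0.034 [ 1.39  1.8  -1.43  1.86  0.73  0.55  1.2 ]
0.3 1 -0.15 [ 1.56  1.79 -1.44  1.75  0.57  0.81  1.4 ]
0.3 -1 -0.034 [ 1.17  1.43 -0.82  1.87 -0.82  0.53 -0.49]
0.3 -1 -0.15 [ 1.12  1.3  -0.37  1.77 -0.99  1.01 -0.28]
```

View pics/e.png

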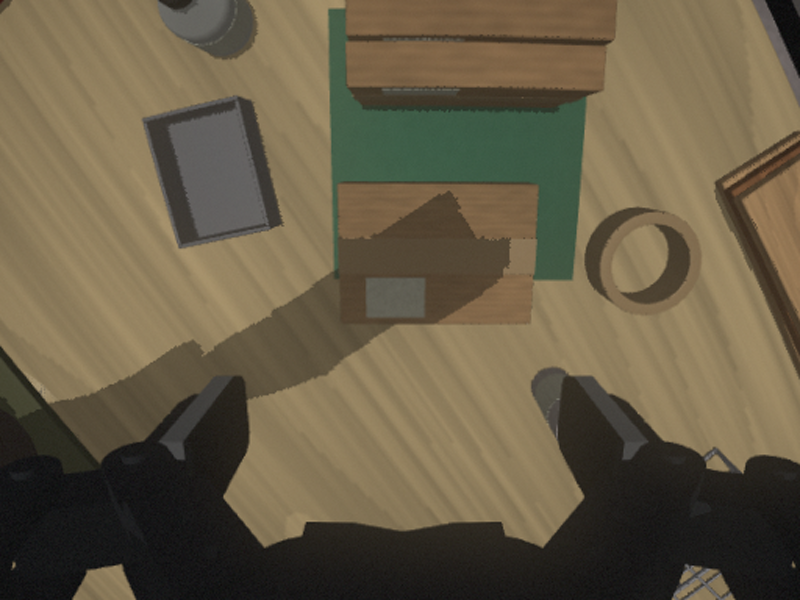

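The new view is square to the riser. The carton's top corners are at (339,183), (538,186), (531,325) and (341,324), the riser corners at (573,280) and (334,278), and row_near's top lower edge runs (347,90)-(603,93). The can stands at about (550,390). I'll refit, then check IK along the whole tipping path.

```bash
cat >> h.py <<'E'
Z=np.array([0,0,1.])
def ax(yw): return np.array([np.cos(yw),np.sin(yw),0]),np.array([-np.sin(yw),np.cos(yw),0])
def pose(yw,t,sgn):
    """tool z along +x(yaw) pitched down by t, closing axis in the vertical plane"""
    a,b=ax(yw);u=np.cos(t)*Z+np.sin(t)*a;f=np.cos(t)*a-np.sin(t)*Z
    return R.from_matrix(np.column_stack([sgn*b,sgn*u,f])).as_rotvec(),f,u
E
python3 - <<'E'
from plant import ctrl
from h import *
import pickle
from scipy.optimize import least_squares
C=pickle.load(open('cams.pkl','rb'));a,b=C['w0'],C['w1'];e=pickle.load(open('cams2.pkl','rb'))['w2'];S,D=K['scene'],K['side'];q=1.5625
def fit(obs,x0,sz):
    f=lambda p:np.concatenate([(proj(k,[p[0]+np.cos(p[2])*X-np.sin(p[2])*Y,p[1]+np.sin(p[2])*X+np.cos(p[2])*Y,z])*q-uv) for k,X,Y,z,uv in obs])
    r=least_squares(f,x0,loss='soft_l1',f_scale=2);print(sz,np.round(r.x,4),np.round(f(r.x).reshape(-1,2),1).tolist());return r.x
rz=fit([(a,-.115,-.11,.05,(450,499)),(b,-.115,-.11,.05,(532,252)),(e,-.115,-.11,.05,(573,280)),(e,-.115,.11,.05,(334,278)),(S,-.115,-.11,.05,(317,435)),(S,.115,-.11,.05,(490,418))],[.63,-.02,.98],'riser')
y=.0825;h=.014
nr=fit([(a,-h,-y,.17,(620,385)),(a,h,-y,.17,(657,338)),(a,h,y,.17,(325,105)),(a,-h,y,.17,(288,170)),(e,-h,y,.17,(347,90)),(e,-h,-y,.17,(603,93)),(e,h,y,.17,(347,42)),(e,h,-y,.17,(614,42))],[.66,.03,.98],'near')
ca=fit([(a,.06,-y,.086,(472,393)),(b,.06,-y,.086,(565,116)),(b,-.06,-y,.086,(467,263)),(b,-.06,y,.086,(258,130)),(e,.06,y,.086,(339,183)),(e,.06,-y,.086,(538,186)),(e,-.06,-y,.086,(531,325)),(e,-.06,y,.086,(341,324))],[.57,-.1,.98],'carton')
M=lambda p:np.array([[np.cos(p[2]),np.sin(p[2])],[-np.sin(p[2]),np.cos(p[2])]])
print("near in riser",M(rz)@(nr-rz)[:2],"carton in riser",M(rz)@(ca-rz)[:2])
print("heights e/b:",[np.round(tri([(b,np.array(v)/q),(e,np.array(u)/q)]),4) for v,u in(((467,263),(531,325)),((258,130),(341,324)),((532,252),(573,280)))])
print("row ht",np.round(tri([(a,np.array((620,385))/q),(e,np.array((603,93))/q)]),4))
print(np.round(ctrl.get_state()["joints"],2))
for sgn in(1,-1):
  for t in(.15,.5,.9,1.25,np.pi/2):
    o,f,u=pose(ca[2],t,sgn);A,B=ax(ca[2])
    piv=np.array([ca[0],ca[1],.055])+.06*A
    pos=piv-f*(.12-.029)+u*.018   # carton in pads, pivoted about its +x lower edge
    j=ctrl.solve_ik(pos,o);print(sgn,t,np.round(pos,3),None if j is None else np.round(j,2))
E
```

```text
riser [ 0.6283 -0.0149  0.996 ] [[-0.6, 1.1], [0.8, 0.7], [-0.5, -2.0], [-0.7, -0.1], [-1.6, 0.2], [1.7, -0.5]]
near [0.6564 0.0265 0.9885] [[1.4, 6.5], [6.7, 1.4], [-2.5, 0.1], [-4.3, 0.3], [-0.3, -4.8], [3.3, -3.1], [-0.8, -3.6], [-4.5, 1.8]]
carton [ 0.5654 -0.0791  0.9982] [[2.4, 4.8], [3.4, -2.5], [-2.9, 2.5], [-3.1, 0.4], [-3.2, 0.2], [1.1, -2.8], [-0.2, -1.0], [-0.5, 0.6]]
near in riser [ 0.05003849 -0.00108957] carton in riser [-0.08800829  0.01791318]
heights e/b: [array([ 0.6019, -0.1695,  0.1001]), array([ 0.4649, -0.0846,  0.0863]), array([ 0.6556, -0.1694,  0.0593])]
row ht [ 0.7195 -0.0319  0.1608]
[ 0.06  0.44 -0.08  1.57  0.04  1.14 -0.6 ]
1 0.15 [ 0.551 -0.102  0.086] [ 1.36  1.72 -1.22  1.83 -0.    0.48  1.93]
1 0.5 [ 0.559 -0.089  0.114] [ 1.3   1.6  -1.47  1.96  1.03  0.52  0.7 ]
1 0.9 [ 0.575 -0.064  0.137] [ 0.89  0.98 -0.89  1.98  0.21  0.23  1.15]
1 1.25 [ 0.592 -0.038  0.147] [ 0.48  0.79 -0.56  1.87  0.26  0.42  0.86]
1 1.5707963267948966 [ 0.608 -0.014  0.146] [ 0.17  0.8  -0.4   1.69  0.42  0.74  0.56]
-1 0.15 [ 0.551 -0.102  0.086] [ 1.2   1.5  -0.83  1.84 -0.87  0.65 -0.4 ]
-1 0.5 [ 0.559 -0.089  0.114] [ 1.08  1.21 -0.82  1.97 -0.95  0.39 -0.55]
-1 0.9 [ 0.575 -0.064  0.137] [ 0.75  0.89 -0.61  1.99 -0.76  0.28 -1.05]
-1 1.25 [ 0.592 -0.038  0.147] [ 0.17  0.74 -0.04  1.89 -0.63  0.46 -1.44]
-1 1.5707963267948966 [ 0.608 -0.014  0.146] [-0.19  0.79  0.25  1.71 -0.29  0.68 -1.93]
```

Run:
```python
from plant import ctrl
from h import *
import pickle
e=pickle.load(open('cams2.pkl','rb'))['w2'];q=1.5625
print([np.round(at_z(e,np.array(u)/q,z),2) for u in((715,450),(690,575)) for z in(0,.1,.2)])
c=np.array([.5657,-.0788,.068]);yw=.999;A,B=ax(yw)
def go(t,back,z,v=None):
    o,f,u=pose(yw,t,-1);p=c+A*(-.06-back);p[2]=z
    j=ctrl.solve_ik(p,o);print(t,np.round(p,3),None if j is None else np.round(j,2))
    ctrl.reach(p,o);ctrl.wait(.1);s=ctrl.get_state();print(np.round(s["joints"],2),np.round(s["eef_pos"],3),s["clock"])
ctrl.set_gripper(.066)
go(.7,.06,.22);go(.15,.05,.14)
a=ctrl.capture("scene")["frame"];b=ctrl.capture("side")["frame"]
cv2.imwrite('pics/f.png',cv2.resize(np.hstack([a[40:340,60:400],b[0:300,120:460]])[:,:,::-1],(800,353)))
```

```text
[array([ 0.71, -0.46,  0.  ]), array([ 0.69, -0.37,  0.1 ]), array([ 0.66, -0.28,  0.2 ]), array([ 0.62, -0.62,  0.  ]), array([ 0.61, -0.5 ,  0.1 ]), array([ 0.6 , -0.38,  0.2 ])]
0.7 [ 0.501 -0.18   0.22 ] [ 0.98  0.8  -0.4   1.94 -0.89  0.78 -0.72]
[ 0.98  0.8  -0.41  1.93 -0.89  0.78 -0.72] [ 0.502 -0.178  0.222] 15.8917
0.15 [ 0.506 -0.171  0.14 ] [ 1.23  1.32 -0.64  1.82 -0.91  0.92 -0.41]
[ 1.23  1.32 -0.64  1.82 -0.91  0.92 -0.41] [ 0.508 -0.17   0.143] 16.65
```

View pics/f.png

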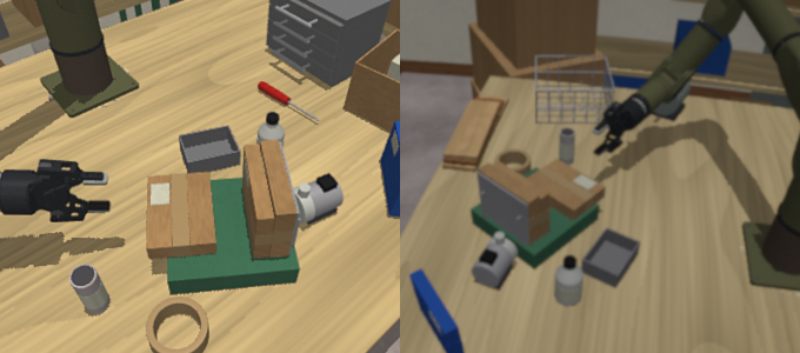

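The picture shows the arm clear of the bench and basket: the gripper is at (70,190) in the left half, pointing at the carton, and the can stands at (90,290). Next I descend and grip.

Run:
```python
from plant import ctrl
from h import *
c=np.array([.5657,-.0788,0]);yw=.999;A,B=ax(yw);o,f,u=pose(yw,.15,-1)
P=lambda back,z:c+A*(-.06-back)+Z*z
def rep(t):
    s=ctrl.get_state();print(t,np.round(s["eef_pos"],4),np.round(s["contact_force"],1),round(s["opening"],4),round(s["finger_force"],1),s["clock"])
ctrl.move_straight(P(.05,.069),rot=o,vel=.08);rep("down")
ctrl.move_straight(P(.0,.069),vel=.06);rep("edge")
ctrl.move_straight(P(-.015,.069),vel=.04);rep("in1")
ctrl.move_straight(P(-.029,.069),vel=.04);rep("in2")
s=ctrl.get_state()
ctrl.set_gripper(.025,f_grip=50);ctrl.wait(.2);rep("grip")
print("target",P(-.029,.069))
```

```text
down [ 0.5064 -0.1713  0.0696] [0.3 0.4 0.4] 0.0659 0.0 17.7917
edge [ 0.5332 -0.1297  0.0687] [ 0.5 -0.6  0.6] 0.0659 0.0 18.775
in1 [ 0.5414 -0.1164  0.069 ] [-0.9  0.2  0.7] 0.0659 0.0 19.3
in2 [ 0.549  -0.1046  0.069 ] [0.3 0.5 0.4] 0.066 0.0 19.8
grip [ 0.549  -0.105   0.0692] [-1.1 -2.2  0.1] 0.0369 49.1 20.3833
target [ 0.54892455 -0.10486884  0.069     ]
```

Run:
```python
from plant import ctrl
from h import *
def rep(t):
    s=ctrl.get_state();print(t,np.round(s["eef_pos"],4),np.round(s["contact_force"],1),round(s["opening"],4),np.round(s["joints"],2),s["clock"])
y0,y1=.999,.993
A,B=ax(y0);p0=np.array([.5657,-.0788,.050])+.06*A
A1,B1=ax(y1);p1=np.array([.6564,.0265,.05])-.062*A1-.018*A1   # pivot edge at the end (underside face)
T=np.linspace(.15,np.pi/2,9)
for i,t in enumerate(T):
    w=i/8; yw=y0+(y1-y0)*w; o,f,u=pose(yw,t,-1)
    s=max(0,(w-.25)/.75); piv=p0+(p1-p0)*s; piv[2]=.050+.010*min(1,.5+w*2)
    pos=piv-f*.091+u*.018
    j=ctrl.solve_ik(pos,o);q=ctrl.get_state()["joints"]
    if j is None or abs(j-q).max()>.8: print("stop",t,pos,j);break
    ctrl.move_straight(pos,rot=o,vel=.04);rep(round(t,2))
ctrl.wait(.2);rep("end");print(pos)
cs=[ctrl.capture(n)["frame"] for n in("scene","side")]
cv2.imwrite('pics/g.png',cv2.resize(np.hstack([cs[0][90:300,130:380],cs[1][90:300,120:370]])[:,:,::-1],(800,336)))
```

```text
0.15 [ 0.5509 -0.1019  0.086 ] [-0.2 -0.9 -2.6] 0.0367 [ 1.16  1.47 -0.76  1.84 -0.95  0.7  -0.33] 20.975
0.33 [ 0.5543 -0.0963  0.1029] [-0.  -0.2 -2.8] 0.0367 [ 1.14  1.34 -0.8   1.92 -0.96  0.53 -0.42] 21.5917
0.51 [ 0.5592 -0.0885  0.1186] [ 0.1  0.8 -2.9] 0.0369 [ 1.07  1.2  -0.81  1.97 -0.97  0.4  -0.54] 22.2083
0.68 [ 0.5677 -0.0808  0.1302] [ 0.5 -0.1 -4. ] 0.0367 [ 0.94  1.04 -0.73  1.99 -0.96  0.34 -0.68] 22.7667
0.86 [ 0.5772 -0.0716  0.1394] [-0.2 -0.9 -4.3] 0.0365 [ 0.74  0.89 -0.55  1.98 -0.94  0.35 -0.86] 23.325
1.04 [ 0.5876 -0.0612  0.1461] [-0.5 -0.1 -3.4] 0.0364 [ 0.48  0.79 -0.29  1.94 -0.85  0.41 -1.08] 23.8833
1.22 [ 0.5986 -0.0501  0.1503] [-0.3  0.6 -4. ] 0.0369 [ 0.2   0.74 -0.02  1.87 -0.71  0.49 -1.34] 24.4417
1.39 [ 0.6099 -0.0387  0.1519] [-0.7 -0.2 -3.5] 0.0368 [-0.06  0.76  0.23  1.78 -0.57  0.61 -1.58] 25.0
1.57 [ 0.6214 -0.0272  0.1506] [-0.1  0.1 -3.6] 0.0362 [-0.25  0.82  0.41  1.67 -0.45  0.75 -1.78] 25.5583
end [ 0.6218 -0.0275  0.1512] [ 0.1 -0.6 -4. ] 0.0368 [-0.25  0.82  0.41  1.67 -0.45  0.75 -1.78] 25.7583
[ 0.62253688 -0.02543543  0.151     ]
```

View pics/g.png

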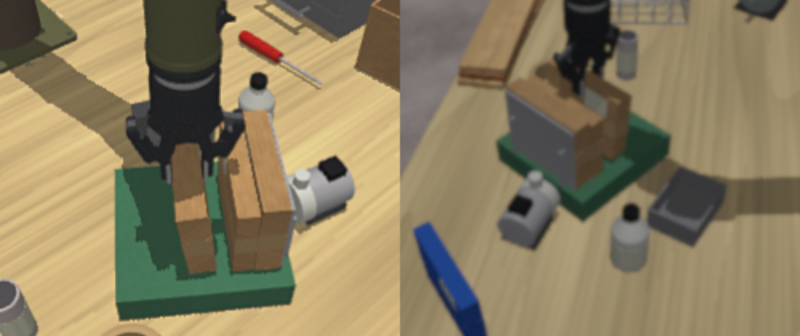

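The carton hangs upright in front of the row at (190,215), its ends roughly in line with the row's, with a gap for the finger. Now I lower it, release and look.

Run:
```python
from plant import ctrl
from h import *
import pickle
def rep(t):
    s=ctrl.get_state();print(t,np.round(s["eef_pos"],4),np.round(s["contact_force"],1),round(s["opening"],4),s["clock"]);return s
x,y=.6225,-.0254;o,_,_=pose(.993,np.pi/2,-1)
for z in (.147,.145,.143,.141,.139,.137,.135,.133):
    ctrl.move_straight([x,y,z],rot=o,vel=.03);ctrl.wait(.12);s=rep(z)
    if s["contact_force"][2]>4: break
ctrl.set_gripper(.046);ctrl.wait(.3);rep("open")
ctrl.move_straight([x,y,.20],vel=.1)
# viewing pose behind, square to the riser
A,B=ax(.996);v=np.array([.62,-.03,.36])-.07*A
ctrl.reach(v,down(.996));ctrl.wait(.5)
s=rep("view");w=ctrl.capture("wrist");pickle.dump({'w3':cam(w,s)},open('cams3.pkl','wb'))
cv2.imwrite('pics/wrist3.png',w["frame"][:,:,::-1])
cv2.imwrite('pics/i.png',cv2.resize(w["frame"][:,:,::-1],(800,600),interpolation=cv2.INTER_CUBIC))
```

```text
0.147 [ 0.6225 -0.0254  0.1469] [ 0.2 -0.6 -2.5] 0.0365 26.2583
0.145 [ 0.6232 -0.0256  0.1455] [ 1.3 -0.7  1.5] 0.0369 26.625
0.143 [ 0.6243 -0.0243  0.1449] [0.7 1.5 9.8] 0.0363 26.9917
open [ 0.6222 -0.0254  0.1428] [ 0.5  1.3 -0.3] 0.0458 27.55
view [ 0.582  -0.0887  0.3599] [ 0.1 -0.4  0.4] 0.0462 29.9667
```

View pics/i.png

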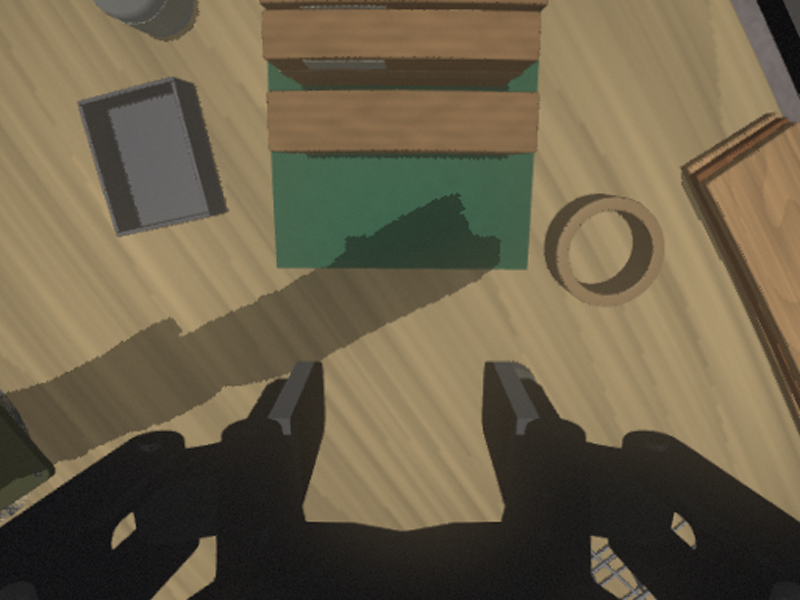

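The carton stands upright and square. Its top far edge runs (267,91)-(539,92), in line within about 1 mm of row_near's edge (262,58)-(541,61), with a finger-wide gap. I'll push it low with the open fingers, which gives two contacts, in force-limited steps.

```bash
cat > push.py <<'E'
from plant import ctrl
from h import *
import sys
yw=.993;A,B=ax(yw);t=.6;_,f,u=pose(yw,t,1)
o=R.from_matrix(np.column_stack([u,-B,f])).as_rotvec()
n=np.array([.6564,.0265,0])
P=lambda d,z:n+A*d+Z*z
def rep(t):
    s=ctrl.get_state();d=(s["eef_pos"]-n)@A;F=s["contact_force"];print(t,round(d,4),round((s["eef_pos"]-n)@B,4),round(s["eef_pos"][2],4),"F",round(F@A,1),round(F@B,1),round(F[2],1),round(s["clock"],2));return F@A
E
python3 - <<'E'
from push import *
ctrl.set_gripper(.08)
print([ctrl.solve_ik(P(d,z),o) is not None for d,z in((-.14,.13),(-.14,.061),(-.04,.061))])
ctrl.reach(P(-.14,.13),o);ctrl.move_straight(P(-.14,.061),rot=o,vel=.08);ctrl.wait(.2);b=rep("low")
d=-.095
ctrl.move_straight(P(d,.061),vel=.06);rep("pre")
while d<-.036:
    d+=.003;ctrl.move_straight(P(d,.061),vel=.03);ctrl.wait(.1);F=rep(round(d,3))
    if F-b<-5: break
s=[ctrl.capture(k)["frame"] for k in("scene","side")]
cv2.imwrite('pics/j.png',cv2.resize(np.hstack([s[0][90:300,130:380],s[1][90:300,120:370]])[:,:,::-1],(800,336)))
E
```

```text
[True, True, True]
low -0.14 -0.0002 0.0615 F 0.2 0.2 0.1 32.77
pre -0.0954 -0.0001 0.0607 F -0.3 -0.4 -0.1 33.67
-0.092 -0.0922 -0.0001 0.061 F 0.1 0.7 -0.5 34.02
-0.089 -0.089 0.0 0.061 F 0.7 -0.3 -0.4 34.37
-0.086 -0.086 0.0 0.061 F -0.5 0.6 -0.0 34.72
-0.083 -0.083 0.0 0.061 F 0.3 0.3 -0.2 35.07
-0.08 -0.08 0.0 0.061 F -0.5 1.0 0.6 35.42
-0.077 -0.077 0.0 0.061 F -0.1 -0.2 0.8 35.77
-0.074 -0.074 0.0 0.061 F -0.7 -0.1 -0.1 36.12
-0.071 -0.0709 0.0 0.061 F -0.3 -0.1 0.4 36.47
-0.068 -0.068 0.0 0.061 F -0.5 -0.2 -1.0 36.82
-0.065 -0.0649 0.0 0.061 F -0.5 0.5 -0.1 37.17
-0.062 -0.062 0.0001 0.061 F -1.0 -0.3 -0.5 37.52
-0.059 -0.059 0.0 0.061 F 0.5 -0.1 -0.9 37.87
-0.056 -0.0558 0.0001 0.061 F -0.5 0.4 -1.0 38.22
-0.053 -0.0528 0.0001 0.061 F -0.8 -0.1 -0.4 38.57
-0.05 -0.0498 0.0001 0.061 F 0.4 0.3 -0.2 38.92
-0.047 -0.0468 0.0001 0.0611 F 0.8 0.6 -0.5 39.27
-0.044 -0.0439 0.0 0.061 F -0.2 -0.5 0.1 39.62
-0.041 -0.0428 -0.0 0.0608 F -12.8 2.5 6.8 39.97
```

View pics/j.png

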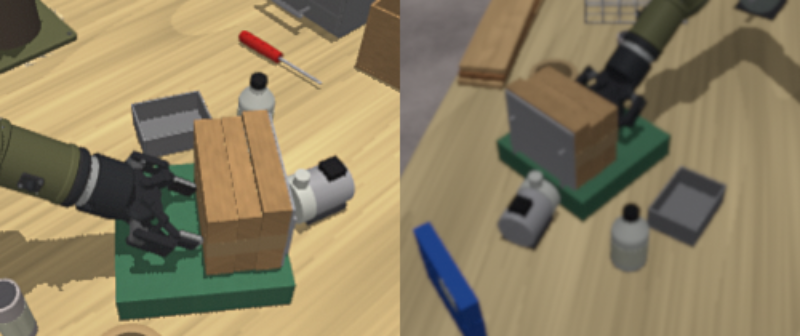

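The carton is pressed flush against the row. Next I back off straight and verify from above.

Run:
```python
from push import *
ctrl.move_straight(P(-.14,.061),rot=o,vel=.06);rep("back")
ctrl.move_straight(P(-.15,.14),vel=.12)
v=np.array([.62,-.03,.36])-.05*A
ctrl.reach(v,down(.996));ctrl.wait(.5)
w=ctrl.capture("wrist");rep("view")
cv2.imwrite('pics/k.png',cv2.resize(w["frame"][:170,120:400][:,:,::-1],(800,486),interpolation=cv2.INTER_CUBIC))
for n in("scene","side"):
    c=ctrl.capture(n);d=ctrl.search_frame(c,"can");print(n,[(x["xy"],x["conf"]) for x in d[:2]],proj(cam(c),[.59,-.28,.05]))
```

```text
back -0.1396 0.0002 0.0611 F -0.6 -0.6 0.4 41.87
view -0.1173 -0.0004 0.3599 F -0.4 -0.3 0.5 44.47
scene [([138.3, 283.6], 0.64)] [136.90079925 285.45964106]
side [([260.3, 121.7], 0.98)] [261.66430089 124.42068101]
```

View pics/k.png

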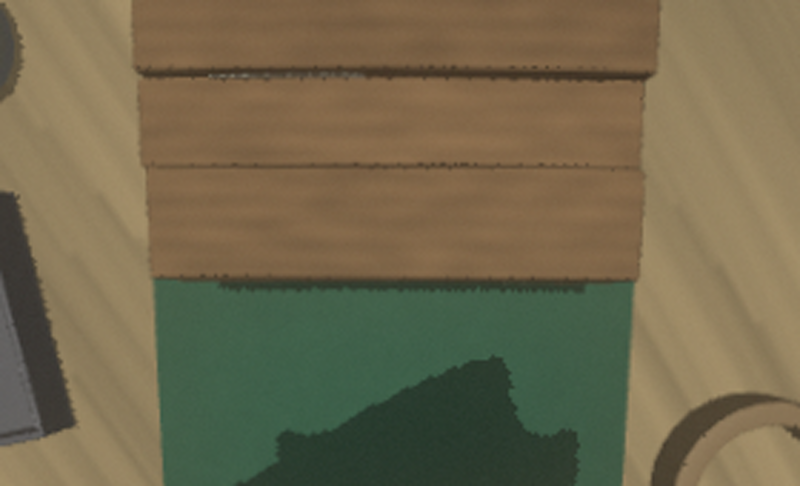

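The carton at (395,222) is flush and square with row_near. The ends are in line within 1–2 mm: 147 against 143 on the left, 643 against 640 on the right. The can stands where I placed it.

```bash
python3 -c "
from plant import ctrl
print(ctrl.sign_off())"
```

```text
the job is handed in; nothing more can be done
None
```

The job is handed in at about 45 s of the 72 s limit (the sign-off returned no verdict): the can is on the bench where I stood it, and the carton is up on its long thin edge, flush and square against row_near with its ends in line within about 2 mm; I saw nothing else disturbed in the pictures.

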